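# Load the couplings and bring the screwdriver to the ready

## Task

Stand the two loose steel couplings that still have a bare screw on top upright in the two empty cells of the red divided tray, one in each cell, and let go of them. Then draw the electric screwdriver out of its leaning holder, turn it so that its bit points straight down, and finish holding it still in the gripper with the bit a few centimetres (about 4 cm) above the screw of one of the two couplings you have just loaded, touching nothing. Leave everything else where it is, and keep hold of the screwdriver: do not put it down or let go at the end.

Things in the scene. Friction and masses are not known exactly. Their poses are not given: they have to be found in the camera images.
- coupling_a: Loose steel coupling standing upright on the table, stepped round body 66 mm tall, about 240 g: foot 36 mm diameter up to 16 mm, 30 mm waist with a black rubber ring at 18 to 28 mm, 34 mm upper barrel at 30 to 62 mm (grip here from above), bare screw head 12 mm wide on top. Origin: centre of its underside; z up along its axis.
- coupling_b: A second loose coupling, the same as coupling_a. The two are interchangeable. They stand to the right of the tray among a small red bottle (32 mm wide, 85 mm tall) and a white lidded pot (50 mm wide, 55 mm tall), at least 95 mm apart between centres.
- coupling_a_top (a point): Centre of the top of coupling_a's screw head, 66 mm above its underside, z up along its axis.
- coupling_b_top (a point): Centre of the top of coupling_b's screw head, 66 mm above its underside, z up along its axis.
- tray: Red plastic tray, fixed to the table, 150 x 150 mm and 30 mm high, walls and dividers 4 mm thick, floor 4 mm thick, divided into 2 x 2 cells 69 mm square inside, their centres 73 mm apart. It may be turned any way about the vertical. Origin: centre of its underside; x and y along its walls.
- cell0 (a point): Centre of the floor of the first empty cell (4 mm above the table), axes as the tray's. Either coupling may go here.
- cell1 (a point): Centre of the floor of the second empty cell, beside the first.
- capped_a: A finished coupling standing in one of the other two cells: as the loose ones but with a taller domed cap 26 mm wide on top instead of a screw, 79 mm tall in all. Leave it alone. Origin: centre of its underside.
- capped_b: A second finished coupling, in the last cell. Leave it alone.
- driver: Electric screwdriver, straight round tool 190 mm long, about 300 g. Origin: tip of the bit; z runs from bit to tail. Along z: steel bit 6 mm diameter, 0 to 40 mm; dark nose up to 28 mm diameter, to 95; black flange 39 mm diameter, to 102; grey grip 32 mm diameter, to 184. Centre of mass about 101 mm from the tip. It stands bit down in the holder, leaning 0.61 rad from vertical.
- driver_tail (a point): Centre of the screwdriver's tail, 190 mm from the bit's tip, axes as the driver's. In the holder the flange rests on the sleeve's mouth and the grey grip sticks out, free to be taken from above or along its axis. It is drawn out along its own z axis: the nose is clear of the sleeve after 60 mm, the bit after 100 mm.
- holder: Leaning holder fixed to the table left of the tray: dark steel base plate 130 x 100 x 12 mm with an aluminium sleeve, 41 mm outside, 31 mm inside, 60 mm long, open at both ends, and a grey strut on its +x side. Origin: centre of the plate's underside, z up. The sleeve's axis, going up, leans 0.61 rad from z towards the holder's -x (roughly towards the robot).
- holder_mouth (a point): Centre of the sleeve's upper mouth, axes as the holder's plate (not leaning).
- glue_bottle: Small red bottle among the couplings, 32 mm wide, 85 mm tall. Leave it alone. Origin: centre of its underside.
- paste_pot: White lidded pot among the couplings, 50 mm wide, 55 mm tall. Leave it alone. Origin: centre of its underside.
- spanner: Steel spanner, about 180 mm long, lying beyond the tray. Leave it alone.
- pen: Black pen 120 mm long, 12 mm thick, lying between the tray and the robot. Leave it alone.
- nut_bowl: Small steel bowl, 80 mm wide, 40 mm high, beyond the tray. Leave it alone.

How it is judged:
On the way, in this order (a step that is already met when the one before it is completed fails the run):
1. both couplings stand upright in the two empty cells, one in each, and are let go ((((horizontal distance between coupling_a and cell0 below 0.026 m and z of coupling_a in the frame of cell0 below 0.006 m and angle between coupling_a's own z axis and vertical below 0.12 rad) and (horizontal distance between coupling_b and cell1 below 0.026 m and z of coupling_b in the frame of cell1 below 0.006 m and angle between coupling_b's own z axis and vertical below 0.12 rad)) or ((horizontal distance between coupling_a and cell1 below 0.026 m and z of coupling_a in the frame of cell1 below 0.006 m and angle between coupling_a's own z axis and vertical below 0.12 rad) and (horizontal distance between coupling_b and cell0 below 0.026 m and z of coupling_b in the frame of cell0 below 0.006 m and angle between coupling_b's own z axis and vertical below 0.12 rad))) and contact force between the fingers and coupling_a below 0.1 N and contact force between the fingers and coupling_b below 0.1 N), for 0.2 s.
2. the screwdriver is drawn clear of its holder in the gripper (distance of driver from where it was at the start of the episode above 0.1 m and contact force between driver and holder below 0.1 N and contact force between the fingers and driver above 1 N), for 0.1 s.
At the end, for the whole second after the job is handed in: Both couplings upright (7 deg) on the floors of the two empty cells, one each, let go; the gripper holds the screwdriver still, bit down within 11 deg of vertical, its tip 10 to 80 mm above the screw of one of them and within 20 mm sideways, touching nothing but the gripper (all of step 1 and ((horizontal distance between driver and coupling_a_top below 0.02 m and z of driver in the frame of coupling_a_top between 0.01 and 0.08 m) or (horizontal distance between driver and coupling_b_top below 0.02 m and z of driver in the frame of coupling_b_top between 0.01 and 0.08 m)) and angle between driver's own z axis and vertical below 0.2 rad and contact force between the fingers and driver above 1 N and linear speed of driver below 0.03 m/s and contact force between driver and coupling_a below 0.05 N and contact force between driver and coupling_b below 0.05 N and contact force between driver and capped_a below 0.05 N and contact force between driver and capped_b below 0.05 N and contact force between driver and tray below 0.05 N and contact force between driver and holder below 0.05 N); the arm keeps its last pose, push and grip.
It fails at once if a bystander (bottle, pot, spanner, pen, bowl) is shifted by more than 30 mm (distance of any of glue_bottle, paste_pot, spanner, pen, nut_bowl from where it was at the start of the episode above 0.03 m).
It fails at once if a finished coupling is moved out of its cell or tipped (distance of any of capped_a, capped_b from where it was at the start of the episode above 0.04 m or angle between any of capped_a, capped_b's own z axis and vertical above 0.35 rad).
It also fails if it takes over 62 s, if anything falls off the work surface, if the arm or the gripper's body presses on something with over 40 N, if the wrist force passes 120 N, or if a joint passes its speed limit or range.

## Robot

A 7-joint arm with a two-finger parallel gripper is mounted at the origin on the work surface. World frame = base frame: x ahead of the robot, y to its left, z up, the work surface at z = 0. Lengths are in m, angles in rad, forces in N, time in s.
With the tool pointing down it reaches from about 0.425 to 0.925 m from the base axis. Payload 6.8 kg.
Tool frame: the origin (TCP) lies at the centre of the arm's flange, where the gripper is bolted on; the fingertips stand 182 mm ahead of it and the grasp point (between the pads) lies 163 mm ahead of it (ctrl.tip_extent is the distance from the TCP to the fingertips, in m); z points along the fingers, y is the direction in which the jaws open and shut (so a half turn about z gives the same grasp; the last joint's range is limited). The gripper opens to 88 mm and grips with 3 to 60 N. Pads are 20 mm wide; open, the fingers measure 115 mm over their backs; the gripper's body (75 mm by 178 mm) begins 61 mm behind the grasp point.
Start: joints at [1.096, 0.477, 0.022, 1.555, -0.011, 1.109, -0.083], TCP at [0.242, -0.63, 0.405] pointing down, gripper open.
Joint ranges: [-2.96, 2.96], [-0.34, 2.1], [-1.41, 1.46], [0.24, 2.44], [-1.37, 4.51], [0.17, 1.92], [-2.96, 2.96]. Speed limits (rad/s): [2.39, 2.39, 3.14, 3.14, 3.14, 3.14, 3.14].

## Interface

Orientations are given as a rotation vector (axis times angle).
In Python, from bench import sensors, cams, ticket, ctrl gives the robot as it stands.
- The arm moves only by the tool play_rows, never from a script. Its argument "deltas" is a list of rows, each an object with "translation": the shift along the tool's x, y, z in m, a list of three; "turn": the turn about the tool's z in rad. A call has exactly 8 rows; each row shifts and turns the commanded pose from where the row before left it, along the tool's axes as they then stand; what a row does not reach is not made up. A row lasts 1/10 s, in which the tool goes at most 50 mm and 8.59 degrees, less where a joint would pass 70% of its speed; a pose out of reach is approached as far as the arm can. A call is refused whole if a number of a shift passes 0.05 or a number of a turn 0.15, either way. A call with a gripper value outside its range is refused whole. "gripper" is the closure, from 0 (fully open) to 1 (shut), set as the call begins (left out, the last holds). The fingers move at their own pace and stop on an object; the grip force is fixed at half the most. Time passes only in rows, so rows that do not move let the fingers close, or fill a call up. It gives the time, the measured TCP pose, the force and the opening at its end, in the units of the state.
- sensors.sense(): the state, without advancing time (a new reading comes with each control period).
- cams.read_camera(name): name is "scene" or "top" or "wrist"; returns the picture (384x512x3 uint8, blue, green, red); there is no depth.
- cams.get_calibration(name): a dict with "mtx" (3x3 intrinsics, pixels), "distortion" ([k1, k2, p1, p2, k3] as OpenCV has them; the pictures are not rectified), "R" (3x3) and "t" (3): a world point X has camera coordinates R X + t; the wrist camera has in their place "tool_from_camera" (4x4, takes a point from camera to tool coordinates, whose origin is the TCP and whose axes are the flange's). Camera axes: x right, y down, z forward; pixel columns grow to the right and rows downward; lengths in m; the calibration is good to about 2 mm. A picture is of the moment at which its call begins: read the wrist's pose just before it. get_calibration takes no time and is no camera call.
- ticket.close_job(): hands the job in, once; it reports no verdict.
The state is a dict: "time": time; "joint_pos": joint angles; "qd": joint speeds; "joint_efforts": joint torques, N m; "tool_pos": TCP position; "eef_rot": TCP orientation; "wrist_force": force on the tool from outside, world axes, zero at the start; "torque": the same for the moment, N m; "opening": finger opening in m.
Only numpy, scipy, OpenCV 4.12 (cv2) and the standard library are available. Lean on these libraries where they do the work, as an engineer would, in place of code of your own. Each camera call takes 0.05 s, during which the arm holds its last target.

## Working session

There is one attempt and no reset: what is moved stays moved. The work goes in short steps, Python scripts to look and compute and a tool call to move; the robot and the scene stay as the last step left them, time stands still between calls to the robot, and variables do not carry over. Pictures are saved under pics/ and viewed, and the job is handed in when it is done.

Besides the shell and the picture viewer there is one more tool, called after "Request:" by a JSON object that holds its "fn" and its "kwargs", one argument or row to a line. play_rows: Moves the arm, as the interface text tells. Its arguments: {"type":"object","properties":{"deltas":{"type":"array","items":{"type":"object","properties":{"translation":{"type":"array","items":{"type":"number"}},"turn":{"type":"number"}}}},"gripper":{"type":"number"}},"required":["deltas"]}

```bash
ls; mkdir -p pics
cat > h.py <<'E'
import numpy as np,cv2
from bench import sensors,cams,ticket,ctrl
from scipy.spatial.transform import Rotation as Ro
def cal(n):
    c=cams.get_calibration(n); s=None
    K=np.array(c['mtx'],float);D=np.array(c['distortion'],float)
    if 'R' in c: return K,D,np.array(c['R']),np.array(c['t']).ravel()
    s=sensors.sense();T=np.eye(4);T[:3,:3]=Ro.from_rotvec(s['eef_rot']).as_matrix();T[:3,3]=s['tool_pos']
    M=np.linalg.inv(T@np.array(c['tool_from_camera']));return K,D,M[:3,:3],M[:3,3]
def ray(C,p):
    K,D,R,t=C;u=cv2.undistortPoints(np.array([[p]],float),K,D)[0,0]
    return -R.T@t,R.T@np.array([u[0],u[1],1])
def onz(C,p,z):
    o,d=ray(C,p);return o+d*(z-o[2])/d[2]
def proj(C,X):
    K,D,R,t=C;return cv2.projectPoints(np.atleast_2d(X).astype(float),cv2.Rodrigues(R)[0],t,K,D)[0][:,0]
def snap(n,f):
    C=cal(n);im=cams.read_camera(n);cv2.imwrite('pics/'+f,im);return C,im
E
python3 - <<'E'
from h import *
s=sensors.sense();print(s);print(Ro.from_rotvec(s['eef_rot']).as_matrix().round(3))
for n in('scene','top','wrist'):
    C,im=snap(n,n+'0.png');print(n,C[0].tolist(),(-C[2].T@C[3]).round(3),C[2].round(3).tolist())
print(cams.get_calibration('wrist')['tool_from_camera'])
print([a for a in dir(ctrl) if a[0]!='_'])
E
```

```text
pics
{'time': 0.0, 'joint_pos': array([ 1.09588779,  0.47782481,  0.02235544,  1.55644319, -0.0114934 ,
        1.10930848, -0.08311157]), 'qd': array([ 6.81208629e-05,  7.82391919e-04,  4.46952681e-04, -8.10499602e-04,
       -1.25664452e-03, -1.17332497e-03,  2.21092696e-03]), 'joint_efforts': array([ 4.82878488e-05, -5.82847488e+01,  1.53468937e+00, -2.72608566e+01,
       -5.43340319e-02,  1.70175912e-02,  9.60270472e-05]), 'tool_pos': array([ 0.24198306, -0.62984345,  0.40366865]), 'eef_rot': array([-3.08714327e+00, -5.72628823e-01,  7.63986109e-04]), 'wrist_force': array([-0.2252177 ,  0.30225226,  0.7279154 ]), 'torque': array([-0.01311223,  0.0191621 , -0.0099436 ]), 'opening': 0.08795272283751977}
[[ 0.933  0.359 -0.001]
 [ 0.359 -0.933  0.002]
 [-0.    -0.002 -1.   ]]
scene [[395.44577414469137, 0.0, 253.26023549423755], [0.0, 395.44577414469137, 191.44227110051756], [0.0, 0.0, 1.0]] [1.136 0.679 0.708] [[-0.781, 0.625, -0.0], [0.33, 0.412, -0.849], [-0.531, -0.663, -0.528]]
top [[372.92165552598743, 0.0, 250.94596602044763], [0.0, 372.92165552598743, 184.70527402495304], [0.0, 0.0, 1.0]] [ 0.411 -0.041  0.948] [[0.027, -1.0, -0.014], [-0.982, -0.024, -0.185], [0.185, 0.018, -0.983]]
wrist [[325.64515087802107, 0.0, 255.7018225715384], [0.0, 325.64515087802107, 188.21918774002995], [0.0, 0.0, 1.0]] [ 0.317 -0.6    0.385] [[0.358, -0.934, -0.002], [-0.892, -0.342, 0.294], [-0.275, -0.103, -0.956]]
[[-1.02387234e-03 -9.55779028e-01 -2.94084004e-01  8.11046307e-02]
 [ 9.99999279e-01 -7.94019936e-04 -9.00980674e-04 -7.99848737e-04]
 [ 6.27629871e-04 -2.94084714e-01  9.55779152e-01  1.90130695e-02]
 [ 0.00000000e+00  0.00000000e+00  0.00000000e+00  1.00000000e+00]]
['Unreachable', 'tip_extent']
```

View pics/scene0.png

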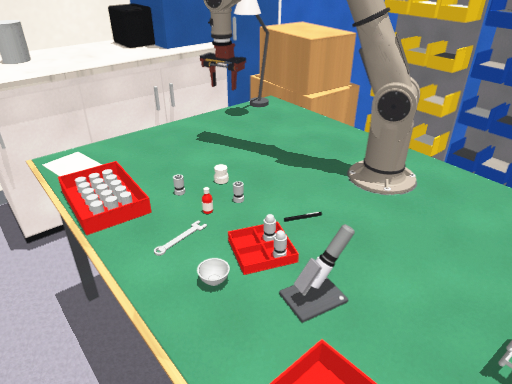

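View pics/top0.png

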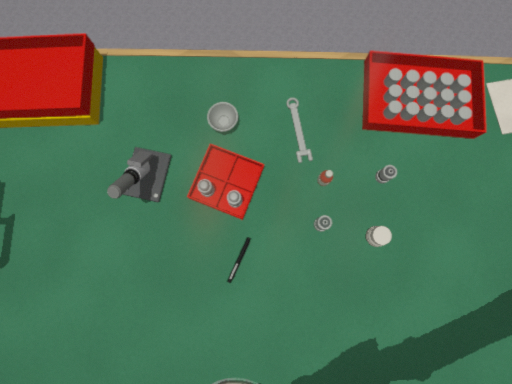

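View pics/wrist0.png

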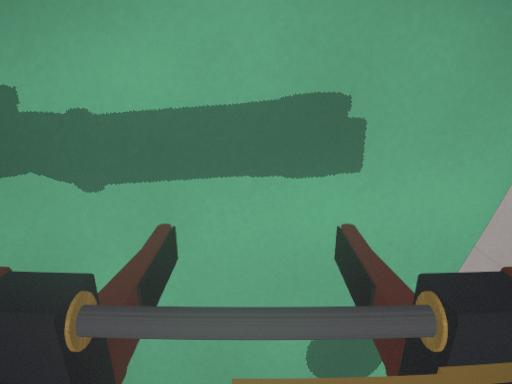

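Run:
```python
import cv2,numpy as np
im=cv2.imread('pics/top0.png')
a=cv2.resize(im[130:230,95:275],None,fx=4.4,fy=4.4,interpolation=cv2.INTER_CUBIC);cv2.imwrite('pics/t1.png',a)
b=cv2.resize(im[140:260,290:410],None,fx=5,fy=5,interpolation=cv2.INTER_CUBIC);cv2.imwrite('pics/t2.png',b)
s=cv2.imread('pics/scene0.png')
c=cv2.resize(s[150:325,160:360],None,fx=3.4,fy=3.4,interpolation=cv2.INTER_CUBIC);cv2.imwrite('pics/s1.png',c)
```

```text
(no output)
```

View pics/t1.png

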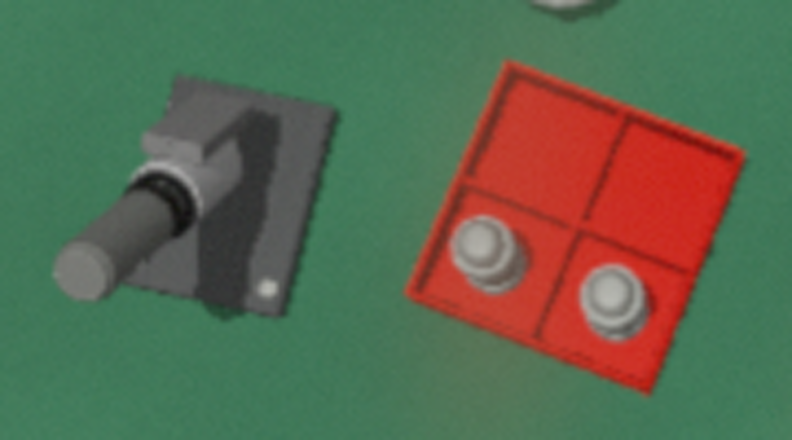

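View pics/t2.png

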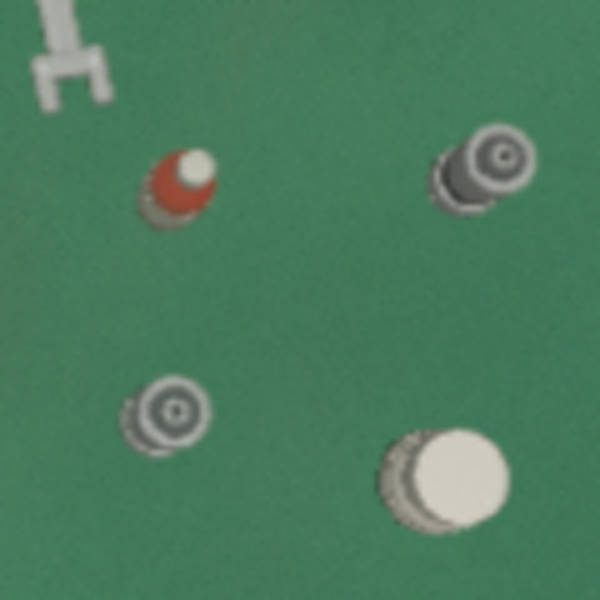

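View pics/s1.png

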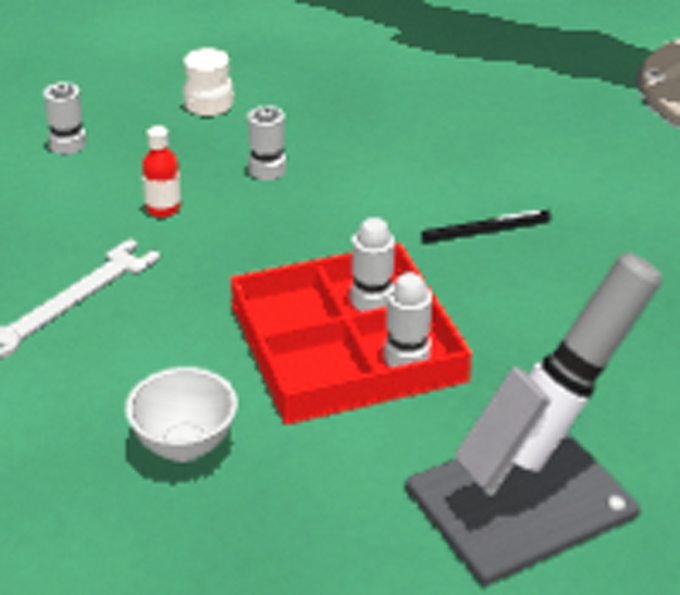

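```bash
cat > m.py <<'E'
from h import *
T=cal('top');S=cal('scene')
def t1(u,v):return (95+(u+.5)/4.4-.5,130+(v+.5)/4.4-.5)
def t2(u,v):return (290+(u+.5)/5-.5,140+(v+.5)/5-.5)
def s1(u,v):return (160+(u+.5)/3.4-.5,150+(v+.5)/3.4-.5)
def tri(pa,pb):
    o1,d1=ray(T,pa);o2,d2=ray(S,pb)
    A=np.stack([d1,-d2],1);k=np.linalg.lstsq(A,o2-o1,rcond=None)[0]
    a=o1+k[0]*d1;b=o2+k[1]*d2;return (a+b)/2,np.linalg.norm(a-b)
if __name__=='__main__':
    print('A',onz(T,t2(506,156),.066),onz(S,s1(63,88),.066),tri(t2(506,156),s1(63,88)))
    print('B',onz(T,t2(175,411),.066),onz(S,s1(267,114),.066),tri(t2(175,411),s1(267,114)))
    c=np.array([onz(T,t1(*p),.03) for p in[(508,60),(747,152),(652,395),(407,294)]])
    print('tray',c.round(4).tolist(),[np.linalg.norm(c[i]-c[i-1]) for i in range(4)],c.mean(0))
    print('tray scene',onz(S,s1(234,282),.03),onz(S,s1(284,395),.03),onz(S,s1(469,352),.03),onz(S,s1(400,246),.03))
    print('capA top',tri(t1(613,297),s1(374,220)))
    tail=tri(t1(80,271),s1(643,267));fl=tri(t1(163,206),s1(570,375));print('tail',tail,'fl',fl);
    d=tail[0]-fl[0];print(np.linalg.norm(d),d/np.linalg.norm(d),np.arccos(d[2]/np.linalg.norm(d)))
    # plate corners z=.012 (top): 
    for p in[(175,75),(340,108),(283,317),(128,285)]: print('plate',onz(T,t1(*p),.012))
    print('bottle',onz(T,t2(195,168),.085),'pot',onz(T,t2(462,479),.055))
    print('pen',onz(T,(249,238),.006),onz(T,(229,281),.006))
E
python3 m.py
```

```text
A [ 0.61970828 -0.36282045  0.066     ] [ 0.62048178 -0.35970441  0.066     ] (array([ 0.61954483, -0.36289511,  0.06450903]), np.float64(0.0012864518071276346))
B [ 0.49226214 -0.20099234  0.066     ] [ 0.49596324 -0.19662195  0.066     ] (array([ 0.49250119, -0.20155207,  0.06246419]), np.float64(0.0002314703375059566))
tray [[0.6895, 0.0838, 0.03], [0.6376, -0.0566, 0.03], [0.4964, -0.0063, 0.03], [0.5501, 0.1347, 0.03]] [np.float64(0.14838134898602284), np.float64(0.14966667588946936), np.float64(0.1498751836780384), np.float64(0.1508856813616439)] [0.5934247  0.03889283 0.03      ]
tray scene [ 0.64295655 -0.04665998  0.03      ] [0.69293335 0.08585196 0.03      ] [0.55357906 0.13627766 0.03      ] [0.50386159 0.00111619 0.03      ]
capA top (array([0.54413392, 0.01364098, 0.08149622]), np.float64(0.0017045445814852331))
tail (array([0.53459315, 0.26534623, 0.17836801]), np.float64(0.0007640931217426)) fl (array([0.58202662, 0.25401417, 0.10435303]), np.float64(0.0020688362837124035))
0.08863727405296586 [-0.53514134  0.12784752  0.83503219] 0.5826050368393216
plate [0.68143341 0.28523109 0.012     ]
plate [0.66323873 0.1846401  0.012     ]
plate [0.53757354 0.20950828 0.012     ]
plate [0.55399379 0.30200598 0.012     ]
bottle [ 0.60573229 -0.20805046  0.085     ] pot [ 0.46419202 -0.33934886  0.055     ]
pen [ 0.45239951 -0.02237827  0.006     ] [0.34608486 0.02388109 0.006     ]
```

Request:
{"fn": "play_rows", "kwargs": {
  "deltas": [
    {"translation": [0.02, -0.005, 0.005]},
    {"translation": [0.04, -0.01, 0.01]},
    {"translation": [0.045, -0.011, 0.01]},
    {"translation": [0.045, -0.011, 0.01]},
    {"translation": [0.045, -0.011, 0.01]},
    {"translation": [0.045, -0.011, 0.01]},
    {"translation": [0.045, -0.011, 0.01]},
    {"translation": [0.04, -0.01, 0.01]}
  ],
  "gripper": 0.0
}}

```text
schema error: expected keys translation, turn
```

```bash
cat >> h.py <<'E'
def plan(X,yvec=None):
    s=sensors.sense();R=Ro.from_rotvec(s['eef_rot']).as_matrix()
    d=R.T@(np.array(X)-s['tool_pos']);print('t',round(s['time'],2),'pos',s['tool_pos'].round(4),'tooldelta',d.round(4),'F',s['wrist_force'].round(1),'open',round(s['opening'],4))
    print('y axis',R[:,1].round(3),'z',R[:,2].round(3),'q',s['joint_pos'].round(2))
    if yvec is not None:
        y=R.T@np.array([*yvec,0]);y/=np.linalg.norm(y)
        if y[1]<0:y=-y
        print('turn',round(float(np.arctan2(-y[0],y[1])),4),'or other way by pi')
E
python3 -c "
from h import *
plan([.620,-.362,.30])"
```

```text
t 0.15 pos [ 0.242  -0.6299  0.4039] tooldelta [ 0.449  -0.1144  0.104 ] F [-0.3 -0.8  0.3] open 0.088
y axis [ 0.359 -0.933 -0.001] z [-0.001  0.001 -1.   ] q [ 1.1   0.48  0.02  1.56 -0.01  1.11 -0.08]
```

Request:
{"fn": "play_rows", "kwargs": {
  "deltas": [
    {"translation": [0.02, -0.005, 0.005], "turn": 0},
    {"translation": [0.04, -0.01, 0.01], "turn": 0},
    {"translation": [0.045, -0.011, 0.01], "turn": 0},
    {"translation": [0.045, -0.011, 0.01], "turn": 0},
    {"translation": [0.045, -0.011, 0.01], "turn": 0},
    {"translation": [0.045, -0.011, 0.01], "turn": 0},
    {"translation": [0.045, -0.011, 0.01], "turn": 0},
    {"translation": [0.04, -0.01, 0.01], "turn": 0}
  ],
  "gripper": 0.0
}}

```text
time: 0.95
tool_pos: [0.5186, -0.437, 0.329]
eef_rot: [-3.088, -0.575, -0.0]
wrist_force: [0.1, -0.8, -0.1]
opening: 0.0877
```

```bash
python3 -c "
from h import *
plan([.620,-.362,.30])
C,im=snap('wrist','w1.png')
print(proj(C,[[.62,-.362,.066],[.62,-.362,.0]]))"
```

```text
t 0.95 pos [ 0.5186 -0.437   0.329 ] tooldelta [ 0.1215 -0.0335  0.0291] F [ 0.1 -0.8 -0.1] open 0.0877
y axis [ 0.36  -0.933 -0.001] z [ 0.     0.001 -1.   ] q [ 0.64  0.55 -0.05  1.61  0.03  0.98 -0.62]
[[208.85144001  29.02460557]
 [219.19953172  42.04464325]]
```

View pics/w1.png

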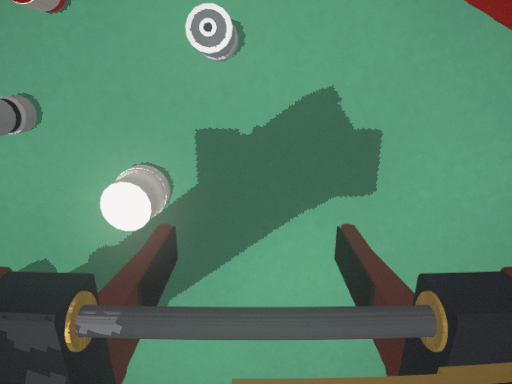

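Request:
{"fn": "play_rows", "kwargs": {
  "deltas": [
    {"translation": [0.031, -0.0085, 0.01], "turn": 0},
    {"translation": [0.031, -0.0085, 0.01], "turn": 0},
    {"translation": [0.031, -0.0085, 0.01], "turn": 0},
    {"translation": [0.03, -0.0085, 0.01], "turn": 0},
    {"translation": [0, 0, 0.01], "turn": 0},
    {"translation": [0, 0, 0.022], "turn": 0},
    {"translation": [0, 0, 0.022], "turn": 0},
    {"translation": [0, 0, 0.022], "turn": 0}
  ],
  "gripper": 0.0
}}

```text
time: 1.8
tool_pos: [0.6186, -0.3638, 0.2126]
eef_rot: [3.089, 0.572, -0.001]
wrist_force: [0.6, 0.1, -0.2]
opening: 0.0876
```

```bash
python3 -c "
from h import *
plan([.620,-.362,.213])
C,im=snap('wrist','w2.png')
print(proj(C,[[.62,-.362,.066]]))"
```

```text
t 1.8 pos [ 0.6186 -0.3638  0.2126] tooldelta [ 0.002  -0.0012 -0.0004] F [ 0.6  0.1 -0.2] open 0.0876
y axis [ 0.358 -0.934  0.   ] z [-0.001 -0.    -1.   ] q [ 0.48  0.74 -0.05  1.57  0.05  0.83 -0.8 ]
[[255.17477859 273.00379805]]
```

View pics/w2.png

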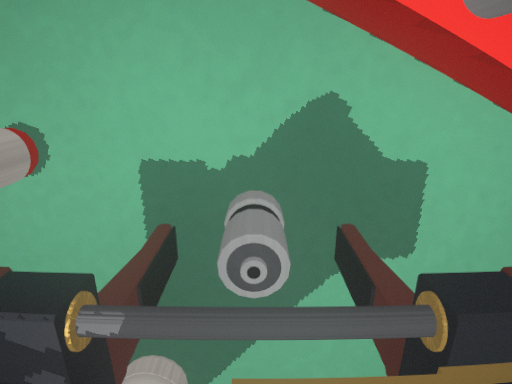

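Request:
{"fn": "play_rows", "kwargs": {
  "deltas": [
    {"translation": [0.002, 0, 0], "turn": 0},
    {"translation": [0, 0, 0], "turn": 0},
    {"translation": [0, 0, 0], "turn": 0},
    {"translation": [0, 0, 0], "turn": 0},
    {"translation": [0, 0, 0], "turn": 0},
    {"translation": [0, 0, 0], "turn": 0},
    {"translation": [0, 0, -0.01], "turn": 0},
    {"translation": [0, 0, -0.02], "turn": 0}
  ],
  "gripper": 1.0
}}

```text
time: 2.65
tool_pos: [0.6205, -0.3619, 0.2425]
eef_rot: [-3.087, -0.573, 0.005]
wrist_force: [-0.2, -0.2, -2.4]
opening: 0.0329
```

```bash
python3 -c "
from h import *
plan([.620,-.362,.213])
C,im=snap('wrist','w3.png')
plan([.641,.062,.29])
plan([.616,-.0065,.29])"
```

```text
t 2.65 pos [ 0.6205 -0.3619  0.2425] tooldelta [-0.0004  0.      0.0295] F [-0.2 -0.2 -2.4] open 0.0329
y axis [ 0.359 -0.933 -0.003] z [-0.003  0.002 -1.   ] q [ 0.48  0.71 -0.05  1.55  0.05  0.88 -0.8 ]
t 2.7 pos [ 0.6219 -0.3627  0.2474] tooldelta [ 0.1701 -0.3895 -0.0431] F [ 0.7 -1.4  0.2] open 0.0334
y axis [ 0.359 -0.934  0.002] z [ 0.003 -0.001 -1.   ] q [ 0.48  0.71 -0.05  1.55  0.05  0.89 -0.8 ]
t 2.7 pos [ 0.6219 -0.3627  0.2474] tooldelta [ 0.1222 -0.3346 -0.0431] F [ 0.7 -1.4  0.2] open 0.0334
y axis [ 0.359 -0.934  0.002] z [ 0.003 -0.001 -1.   ] q [ 0.48  0.71 -0.05  1.55  0.05  0.89 -0.8 ]
```

View pics/w3.png

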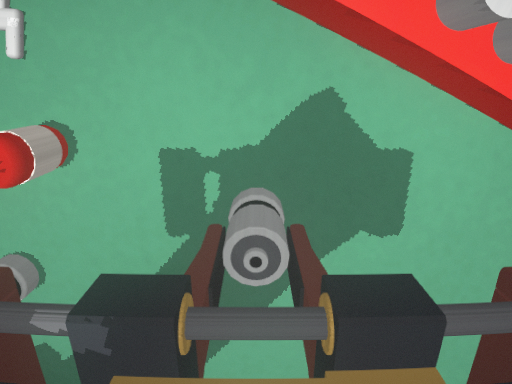

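Request:
{"fn": "play_rows", "kwargs": {
  "deltas": [
    {"translation": [0, 0, -0.045], "turn": 0},
    {"translation": [0, 0, -0.045], "turn": 0},
    {"translation": [0.01, -0.025, 0], "turn": 0},
    {"translation": [0.018, -0.04, 0], "turn": 0},
    {"translation": [0.018, -0.04, 0], "turn": 0},
    {"translation": [0.018, -0.04, 0], "turn": 0},
    {"translation": [0.018, -0.04, 0], "turn": 0},
    {"translation": [0.018, -0.04, 0], "turn": 0}
  ],
  "gripper": 1.0
}}

```text
time: 3.5
tool_pos: [0.6336, -0.1147, 0.3338]
eef_rot: [3.089, 0.573, 0.0]
wrist_force: [1.6, -0.4, -2.1]
opening: 0.0329
```

```bash
python3 -c "
from h import *
plan([.641,.062,.29])
C,im=snap('wrist','w4.png')
print(proj(C,[[.641,.062,.004],[.616,-.0065,.004],[.5945,.0405,.03]]))"
```

```text
t 3.5 pos [ 0.6336 -0.1147  0.3338] tooldelta [ 0.0702 -0.1623  0.0438] F [ 1.6 -0.4 -2.1] open 0.0329
y axis [ 0.359 -0.934  0.   ] z [ 0. -0. -1.] q [ 0.15  0.5  -0.1   1.69  0.06  0.95 -1.17]
[[ 85.21959813 102.77297022]
 [146.6042127  152.17371708]
 [ 82.49051075 161.50273323]]
```

View pics/w4.png

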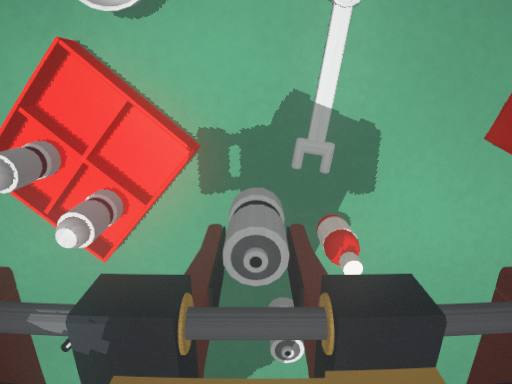

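Request:
{"fn": "play_rows", "kwargs": {
  "deltas": [
    {"translation": [0.018, -0.04, 0], "turn": 0},
    {"translation": [0.018, -0.04, 0], "turn": 0},
    {"translation": [0.018, -0.04, 0], "turn": 0},
    {"translation": [0.013, -0.029, 0], "turn": 0},
    {"translation": [0.006, -0.0135, 0.01], "turn": 0},
    {"translation": [0, 0, 0.02], "turn": 0},
    {"translation": [0, 0, 0.03], "turn": 0},
    {"translation": [0, 0, 0.03], "turn": 0}
  ],
  "gripper": 1.0
}}

```text
time: 4.35
tool_pos: [0.6438, 0.0597, 0.2424]
eef_rot: [3.088, 0.57, 0.001]
wrist_force: [0.2, -0.3, -2.7]
opening: 0.0329
```

```bash
python3 -c "
from h import *
plan([.6437,.0635,.2175])
C,im=snap('wrist','w5.png')
"
```

```text
t 4.35 pos [0.6438 0.0597 0.2424] tooldelta [ 0.0012 -0.0036  0.0249] F [ 0.2 -0.3 -2.7] open 0.0329
y axis [ 0.357 -0.934  0.001] z [ 0.001 -0.001 -1.   ] q [-0.1   0.61 -0.12  1.74  0.1   0.79 -1.48]
```

View pics/w5.png

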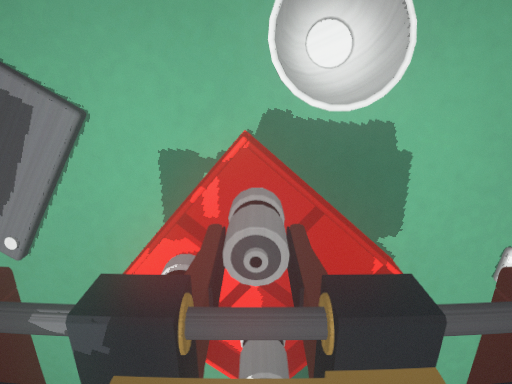

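Request:
{"fn": "play_rows", "kwargs": {
  "deltas": [
    {"translation": [0.001, -0.003, 0.008], "turn": 0},
    {"translation": [0, 0, 0.008], "turn": 0},
    {"translation": [0, 0, 0.008], "turn": 0},
    {"translation": [0, 0, 0.0005], "turn": 0},
    {"translation": [0, 0, 0], "turn": 0},
    {"translation": [0, 0, 0], "turn": 0},
    {"translation": [0, 0, 0], "turn": 0},
    {"translation": [0, 0, 0], "turn": 0}
  ],
  "gripper": 1.0
}}

```text
time: 5.2
tool_pos: [0.6465, 0.0651, 0.2251]
eef_rot: [3.089, 0.572, 0.015]
wrist_force: [-3.9, -0.2, 21.3]
opening: 0.0335
```

Request:
{"fn": "play_rows", "kwargs": {
  "deltas": [
    {"translation": [0, 0, 0], "turn": 0},
    {"translation": [0, 0, 0], "turn": 0},
    {"translation": [0, 0, 0], "turn": 0},
    {"translation": [0, 0, 0], "turn": 0},
    {"translation": [0, 0, -0.01], "turn": 0},
    {"translation": [0, 0, -0.02], "turn": 0},
    {"translation": [0, 0, -0.03], "turn": 0},
    {"translation": [0, 0, -0.03], "turn": 0}
  ],
  "gripper": 0.4
}}

```text
time: 6.0
tool_pos: [0.6435, 0.0646, 0.3103]
eef_rot: [-3.089, -0.573, 0.001]
wrist_force: [-0.1, 0.2, -0.3]
opening: 0.0527
```

```bash
python3 -c "
from h import *
plan([.493,-.200,.30])
C,im=snap('wrist','w6.png')
for p in [(.6437,.0635,.07)]: print(proj(C,[p]))
"
```

```text
t 6.0 pos [0.6435 0.0646 0.3103] tooldelta [-0.2354  0.193   0.0104] F [-0.1  0.2 -0.3] open 0.0527
y axis [ 0.359 -0.933 -0.   ] z [-0.001 -0.    -1.   ] q [-0.1   0.53 -0.13  1.7   0.08  0.91 -1.47]
[[258.71877532 205.43379612]]
```

View pics/w6.png

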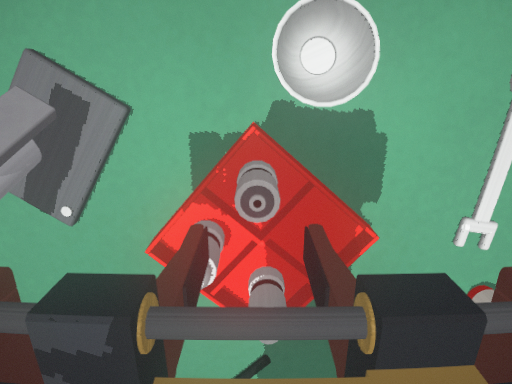

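Request:
{"fn": "play_rows", "kwargs": {
  "deltas": [
    {"translation": [-0.02, 0.016, 0], "turn": 0},
    {"translation": [-0.033, 0.027, 0], "turn": 0},
    {"translation": [-0.033, 0.027, 0], "turn": 0},
    {"translation": [-0.033, 0.027, 0], "turn": 0},
    {"translation": [-0.033, 0.027, 0], "turn": 0},
    {"translation": [-0.033, 0.027, 0], "turn": 0},
    {"translation": [-0.03, 0.025, 0], "turn": 0},
    {"translation": [-0.02, 0.017, 0], "turn": 0}
  ],
  "gripper": 0.0
}}

```text
time: 6.85
tool_pos: [0.4918, -0.2026, 0.3097]
eef_rot: [3.089, 0.568, -0.0]
wrist_force: [0.7, -0.5, -0.5]
opening: 0.0879
```

```bash
python3 -c "
from h import *
plan([.493,-.200,.213])
C,im=snap('wrist','w7.png')
print(proj(C,[[.493,-.2,.066]]))
"
```

```text
t 6.85 pos [ 0.4918 -0.2026  0.3097] tooldelta [ 0.0021 -0.0021  0.0967] F [ 0.7 -0.5 -0.5] open 0.0879
y axis [ 0.356 -0.935  0.001] z [-0.    -0.001 -1.   ] q [ 0.34  0.36 -0.08  1.98  0.04  0.8  -0.97]
[[254.09942687 201.02966263]]
```

View pics/w7.png

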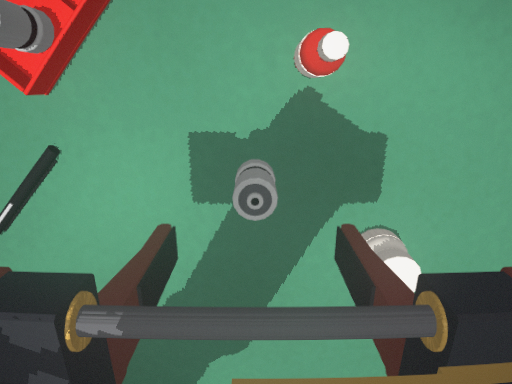

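Request:
{"fn": "play_rows", "kwargs": {
  "deltas": [
    {"translation": [0.002, -0.002, 0.01], "turn": 0},
    {"translation": [0, 0, 0.02], "turn": 0},
    {"translation": [0, 0, 0.025], "turn": 0},
    {"translation": [0, 0, 0.025], "turn": 0},
    {"translation": [0, 0, 0.016], "turn": 0},
    {"translation": [0, 0, 0], "turn": 0},
    {"translation": [0, 0, 0], "turn": 0},
    {"translation": [0, 0, 0], "turn": 0}
  ],
  "gripper": 0.0
}}

```text
time: 7.7
tool_pos: [0.4954, -0.1968, 0.214]
eef_rot: [3.088, 0.574, 0.003]
wrist_force: [0.2, -0.0, 0.4]
opening: 0.0879
```

Request:
{"fn": "play_rows", "kwargs": {
  "deltas": [
    {"translation": [0, 0, 0], "turn": 0},
    {"translation": [0, 0, 0], "turn": 0},
    {"translation": [0, 0, 0], "turn": 0},
    {"translation": [0, 0, 0], "turn": 0},
    {"translation": [0, 0, 0], "turn": 0},
    {"translation": [0, 0, 0], "turn": 0},
    {"translation": [0, 0, -0.02], "turn": 0},
    {"translation": [0, 0, -0.04], "turn": 0}
  ],
  "gripper": 1.0
}}

```text
time: 8.5
tool_pos: [0.4932, -0.1968, 0.271]
eef_rot: [-3.086, -0.573, 0.01]
wrist_force: [0.7, -0.2, -2.3]
opening: 0.0324
```

```bash
python3 -c "
from h import *
plan([.6187,-.005,.25])
C,im=snap('wrist','w8.png')
"
```

```text
t 8.5 pos [ 0.4932 -0.1968  0.271 ] tooldelta [ 0.1861 -0.1339  0.0206] F [ 0.7 -0.2 -2.3] open 0.0324
y axis [ 0.359 -0.933 -0.004] z [-0.007  0.002 -1.   ] q [ 0.33  0.42 -0.08  2.01  0.05  0.72 -0.99]
```

View pics/w8.png

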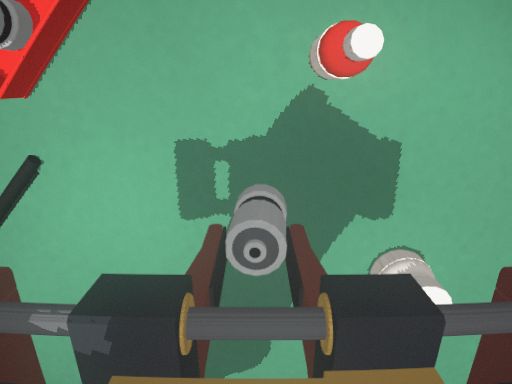

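Request:
{"fn": "play_rows", "kwargs": {
  "deltas": [
    {"translation": [0.01, -0.007, -0.025], "turn": 0},
    {"translation": [0.032, -0.023, -0.015], "turn": 0},
    {"translation": [0.034, -0.0245, 0], "turn": 0},
    {"translation": [0.034, -0.0245, 0], "turn": 0},
    {"translation": [0.034, -0.0245, 0], "turn": 0},
    {"translation": [0.027, -0.02, 0], "turn": 0},
    {"translation": [0.015, -0.0105, 0.01], "turn": 0},
    {"translation": [0, 0, 0.02], "turn": 0}
  ],
  "gripper": 1.0
}}

```text
time: 9.35
tool_pos: [0.6217, -0.0023, 0.2833]
eef_rot: [-3.087, -0.579, -0.006]
wrist_force: [-0.5, -0.4, -3.2]
opening: 0.0322
```

```bash
python3 -c "
from h import *
plan([.6187,-.005,.219])
C,im=snap('wrist','w9.png')
"
```

```text
t 9.35 pos [ 0.6217 -0.0023  0.2833] tooldelta [-0.0041  0.0014  0.0643] F [-0.5 -0.4 -3.2] open 0.0322
y axis [ 0.362 -0.932 -0.   ] z [ 0.003  0.002 -1.   ] q [-0.    0.53 -0.12  1.78  0.08  0.83 -1.37]
```

View pics/w9.png

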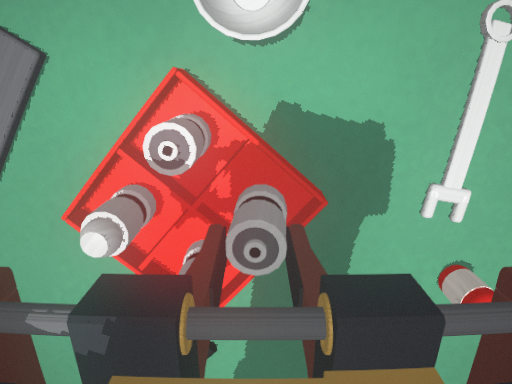

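Request:
{"fn": "play_rows", "kwargs": {
  "deltas": [
    {"translation": [-0.003, 0.001, 0.02], "turn": 0},
    {"translation": [0, 0, 0.02], "turn": 0},
    {"translation": [0, 0, 0.014], "turn": 0},
    {"translation": [0, 0, 0.006], "turn": 0},
    {"translation": [0, 0, 0.003], "turn": 0},
    {"translation": [0, 0, 0], "turn": 0},
    {"translation": [0, 0, 0], "turn": 0},
    {"translation": [0, 0, 0], "turn": 0}
  ],
  "gripper": 1.0
}}

```text
time: 10.2
tool_pos: [0.6217, -0.0104, 0.2263]
eef_rot: [3.085, 0.567, 0.019]
wrist_force: [0.4, -3.4, 31.6]
opening: 0.0329
```

Request:
{"fn": "play_rows", "kwargs": {
  "deltas": [
    {"translation": [0, 0, 0], "turn": 0},
    {"translation": [0, 0, 0], "turn": 0},
    {"translation": [0, 0, 0], "turn": 0},
    {"translation": [0, 0, 0], "turn": 0},
    {"translation": [0, 0, -0.01], "turn": 0},
    {"translation": [0, 0, -0.03], "turn": 0},
    {"translation": [0, 0, -0.045], "turn": 0},
    {"translation": [0, 0, -0.045], "turn": 0}
  ],
  "gripper": 0.4
}}

```text
time: 11.0
tool_pos: [0.6174, -0.0074, 0.3515]
eef_rot: [-3.089, -0.573, 0.003]
wrist_force: [0.7, -0.3, -0.2]
opening: 0.0528
```

```bash
python3 -c "
from h import *
plan([.56,.26,.34],(.19,.98))
snap('wrist','w10.png')
C,im=snap('scene','s10.png')
cv2.imwrite('pics/s10c.png',cv2.resize(im[150:325,160:360],None,fx=3.4,fy=3.4,interpolation=cv2.INTER_CUBIC))
"
```

```text
t 11.0 pos [ 0.6174 -0.0074  0.3515] tooldelta [ 0.0424 -0.2702  0.0116] F [ 0.7 -0.3 -0.2] open 0.0528
y axis [ 0.359 -0.933 -0.001] z [-0.002  0.    -1.   ] q [ 0.01  0.44 -0.13  1.74  0.07  0.96 -1.35]
turn 0.5585 or other way by pi
```

View pics/w10.png

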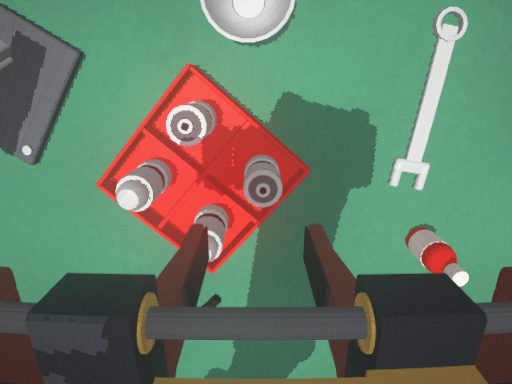

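View pics/s10c.png

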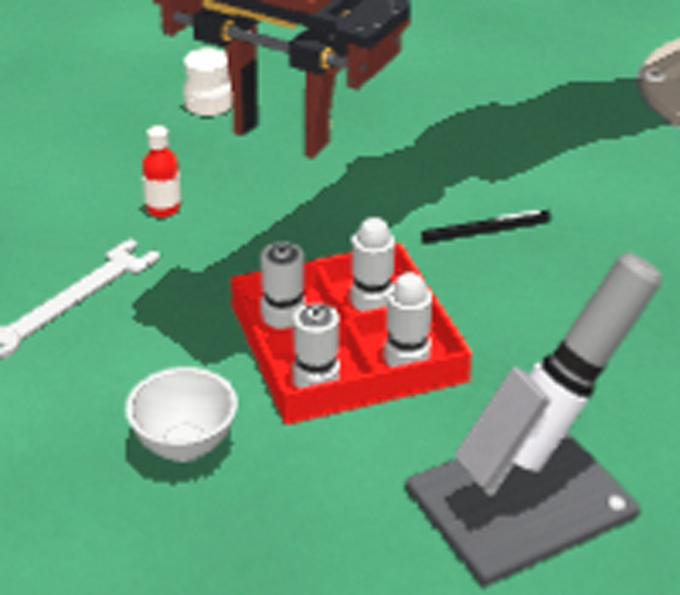

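Request:
{"fn": "play_rows", "kwargs": {
  "deltas": [
    {"translation": [0, 0, -0.0125], "turn": 0.14},
    {"translation": [0, 0, -0.0125], "turn": 0.14},
    {"translation": [0, 0, -0.0125], "turn": 0.14},
    {"translation": [0, 0, -0.0125], "turn": 0.14},
    {"translation": [-0.018, -0.041, 0], "turn": 0},
    {"translation": [-0.018, -0.041, 0], "turn": 0},
    {"translation": [-0.018, -0.041, 0], "turn": 0},
    {"translation": [-0.018, -0.041, 0], "turn": 0}
  ],
  "gripper": 0.0
}}

```text
time: 11.9
tool_pos: [0.5778, 0.1688, 0.4]
eef_rot: [3.127, -0.303, -0.001]
wrist_force: [0.5, 0.7, 0.9]
opening: 0.0878
```

```bash
python3 -c "
from h import *
plan([.555,.261,.40],(.19,.98))
C,im=snap('wrist','w11.png')
print(proj(C,[[.535,.265,.178],[.586,.255,.103],[.555,.261,.149],[.6437,.0635,.07],[.6187,-.005,.07]]))
"
```

```text
t 11.9 pos [0.5778 0.1688 0.4   ] tooldelta [-0.0401 -0.0861  0.    ] F [0.5 0.7 0.9] open 0.0878
y axis [-0.192 -0.981  0.   ] z [-0. -0. -1.] q [-0.33  0.36 -0.07  1.74  0.03  1.04 -2.18]
turn -0.0018 or other way by pi
[[139.78840132 290.27351222]
 [161.21700878 191.88376833]
 [149.00108338 247.14087374]
 [355.0659813   84.21699936]
 [429.10853344  98.11873283]]
```

View pics/w11.png

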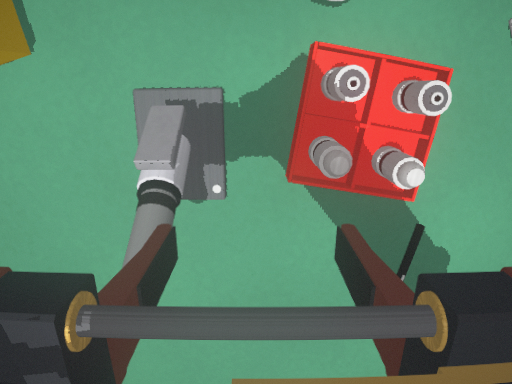

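Request:
{"fn": "play_rows", "kwargs": {
  "deltas": [
    {"translation": [-0.013, -0.027, 0], "turn": 0},
    {"translation": [-0.013, -0.027, 0], "turn": 0},
    {"translation": [-0.009, -0.022, 0], "turn": 0},
    {"translation": [-0.005, -0.01, 0], "turn": 0},
    {"translation": [0, 0, 0.01], "turn": 0},
    {"translation": [0, 0, 0.02], "turn": 0},
    {"translation": [0, 0, 0.02], "turn": 0},
    {"translation": [0, 0, 0], "turn": 0}
  ],
  "gripper": 0.0
}}

```text
time: 12.75
tool_pos: [0.5555, 0.2568, 0.3467]
eef_rot: [3.122, -0.306, -0.007]
wrist_force: [0.2, -1.1, 0.5]
opening: 0.0876
```

```bash
python3 -c "
from h import *
print(onz(cal('wrist'),(0,0),0))
plan([.555,.261,.312],(.19,.98))
C,im=snap('wrist','w12.png')
print(proj(C,[[.535,.265,.178],[.586,.255,.103],[.555,.261,.149]]))
"
```

```text
[0.76592785 0.46238582 0.        ]
t 12.75 pos [0.5555 0.2568 0.3467] tooldelta [-0.0011 -0.0042  0.0347] F [ 0.2 -1.1  0.5] open 0.0876
y axis [-0.194 -0.981  0.005] z [-0.005 -0.004 -1.   ] q [-0.46  0.44 -0.1   1.76  0.05  0.95 -2.35]
turn -0.004 or other way by pi
[[247.96897921 287.38049058]
 [249.21942283 161.31359696]
 [248.64079984 229.8701069 ]]
```

View pics/w12.png

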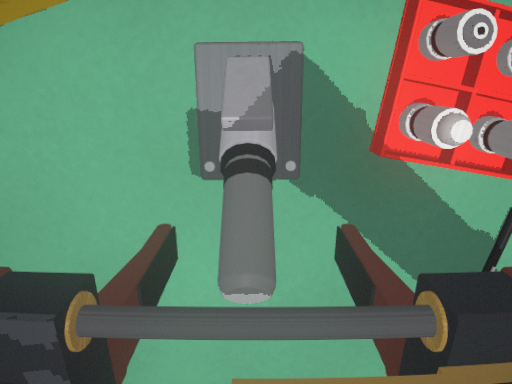

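Request:
{"fn": "play_rows", "kwargs": {
  "deltas": [
    {"translation": [-0.001, -0.004, 0.012], "turn": 0},
    {"translation": [0, 0, 0.012], "turn": 0},
    {"translation": [0, 0, 0.01], "turn": 0},
    {"translation": [0, 0, 0], "turn": 0},
    {"translation": [0, 0, 0], "turn": 0},
    {"translation": [0, 0, 0], "turn": 0},
    {"translation": [0, 0, 0], "turn": 0},
    {"translation": [0, 0, 0], "turn": 0}
  ],
  "gripper": 0.0
}}

```text
time: 13.6
tool_pos: [0.5558, 0.2636, 0.3166]
eef_rot: [-3.127, 0.303, -0.001]
wrist_force: [0.1, -0.1, -1.2]
opening: 0.0881
```

Request:
{"fn": "play_rows", "kwargs": {
  "deltas": [
    {"translation": [0, 0, 0], "turn": 0},
    {"translation": [0, 0, 0], "turn": 0},
    {"translation": [0, 0, 0], "turn": 0},
    {"translation": [0, 0, 0], "turn": 0},
    {"translation": [0, 0, 0], "turn": 0},
    {"translation": [0, 0, 0], "turn": 0},
    {"translation": [0, 0, 0], "turn": 0},
    {"translation": [0, 0, 0], "turn": 0}
  ],
  "gripper": 1.0
}}

```text
time: 14.4
tool_pos: [0.5556, 0.2631, 0.316]
eef_rot: [3.126, -0.303, -0.001]
wrist_force: [-1.4, -1.7, 1.2]
opening: 0.0316
```

```bash
python3 -c "
from h import *
plan([.555,.261,.312],(.19,.98))
C,im=snap('scene','s13.png')
cv2.imwrite('pics/s13c.png',cv2.resize(im[150:325,200:400],None,fx=3.4,fy=3.4,interpolation=cv2.INTER_CUBIC))
"
```

```text
t 14.4 pos [0.5556 0.2631 0.316 ] tooldelta [-0.0002  0.0022  0.004 ] F [-1.4 -1.7  1.2] open 0.0316
y axis [-0.192 -0.981  0.001] z [-0.001 -0.001 -1.   ] q [-0.47  0.48 -0.1   1.78  0.06  0.89 -2.36]
turn -0.002 or other way by pi
```

View pics/s13c.png

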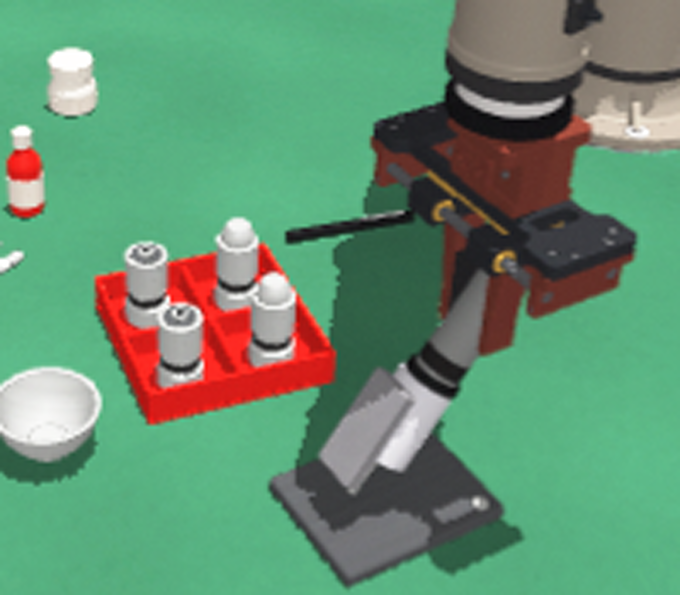

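Request:
{"fn": "play_rows", "kwargs": {
  "deltas": [
    {"translation": [-0.0027, 0, -0.0039], "turn": 0},
    {"translation": [-0.0055, 0, -0.0078], "turn": 0},
    {"translation": [-0.0058, 0, -0.0083], "turn": 0},
    {"translation": [-0.0058, 0, -0.0083], "turn": 0},
    {"translation": [-0.0058, 0, -0.0083], "turn": 0},
    {"translation": [-0.0058, 0, -0.0083], "turn": 0},
    {"translation": [-0.0058, 0, -0.0083], "turn": 0},
    {"translation": [-0.0058, 0, -0.0083], "turn": 0}
  ],
  "gripper": 1.0
}}

```text
time: 15.25
tool_pos: [0.5128, 0.2719, 0.3784]
eef_rot: [-3.127, 0.303, -0.0]
wrist_force: [0.1, 0.4, -3.7]
opening: 0.0311
```

```bash
python3 -c "
from h import *
plan([.5556,.2631,.316],(.19,.98))
C,im=snap('scene','s14.png')
cv2.imwrite('pics/s14c.png',cv2.resize(im[150:325,200:400],None,fx=3.4,fy=3.4,interpolation=cv2.INTER_CUBIC))
"
```

```text
t 15.25 pos [0.5128 0.2719 0.3784] tooldelta [0.0436 0.0004 0.0624] F [ 0.1  0.4 -3.7] open 0.0311
y axis [-0.192 -0.981 -0.   ] z [ 0.  0. -1.] q [-0.5   0.35 -0.12  1.81  0.05  0.98 -2.4 ]
turn -0.0016 or other way by pi
```

View pics/s14c.png

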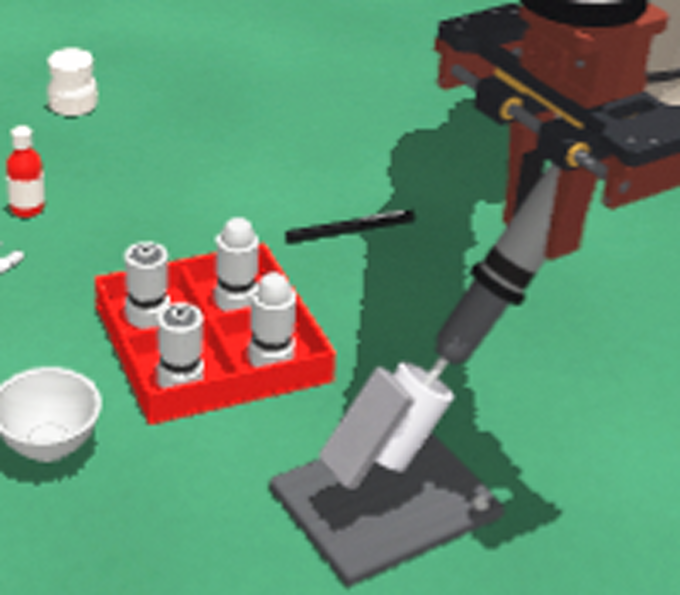

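Request:
{"fn": "play_rows", "kwargs": {
  "deltas": [
    {"translation": [0.0097, 0, -0.008], "turn": 0},
    {"translation": [0.0122, 0, -0.0065], "turn": 0},
    {"translation": [0.0122, 0, -0.0065], "turn": 0},
    {"translation": [0.0127, 0, -0.0039], "turn": 0},
    {"translation": [0.0127, 0, -0.0039], "turn": 0},
    {"translation": [0, 0, 0], "turn": 0},
    {"translation": [0, 0, 0], "turn": 0},
    {"translation": [0, 0, 0], "turn": 0}
  ],
  "gripper": 1.0
}}

```text
time: 16.1
tool_pos: [0.5719, 0.2603, 0.4063]
eef_rot: [3.127, -0.303, 0.001]
wrist_force: [-0.6, 0.1, -3.3]
opening: 0.0313
```

```bash
python3 -c "
from h import *
plan([.5556,.2631,.316],(.19,.98))
C,im=snap('scene','s15.png')
cv2.imwrite('pics/s15c.png',cv2.resize(im[150:325,200:400],None,fx=3.4,fy=3.4,interpolation=cv2.INTER_CUBIC))
"
```

```text
t 16.1 pos [0.5719 0.2603 0.4063] tooldelta [-0.0166  0.0004  0.0903] F [-0.6  0.1 -3.3] open 0.0313
y axis [-0.192 -0.981  0.   ] z [ 0.001 -0.    -1.   ] q [-0.45  0.4  -0.1   1.67  0.04  1.08 -2.33]
turn -0.0016 or other way by pi
```

View pics/s15c.png

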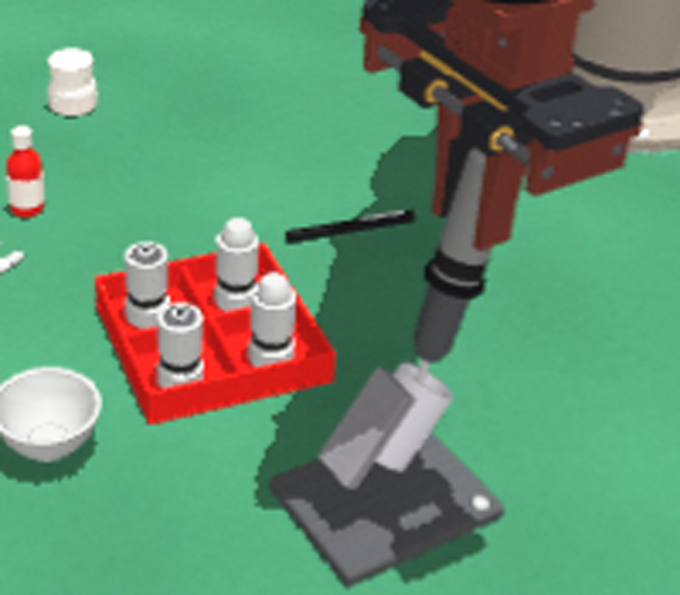

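Request:
{"fn": "play_rows", "kwargs": {
  "deltas": [
    {"translation": [0.01, 0, -0.001], "turn": 0},
    {"translation": [0.01, 0, -0.001], "turn": 0},
    {"translation": [0.01, 0, 0], "turn": 0},
    {"translation": [0.004, 0, 0], "turn": 0},
    {"translation": [0, 0, 0], "turn": 0},
    {"translation": [0, 0, 0], "turn": 0},
    {"translation": [0, 0, 0], "turn": 0},
    {"translation": [0, 0, 0], "turn": 0}
  ],
  "gripper": 1.0
}}

```text
time: 16.95
tool_pos: [0.6052, 0.2537, 0.4085]
eef_rot: [3.127, -0.303, 0.001]
wrist_force: [-1.0, 0.6, -5.0]
opening: 0.0313
```

```bash
python3 -c "
from h import *
plan([.5556,.2631,.316],(.19,.98))
C,im=snap('scene','s16.png')
cv2.imwrite('pics/s16c.png',cv2.resize(im[130:290,230:380],None,fx=3.7,fy=3.7,interpolation=cv2.INTER_CUBIC))
g=sensors.sense()['tool_pos']
p=proj(C,[g+[0,0,-.163],g+[0,0,-.32]]);print(p,(p-[230,130])*3.7)
"
```

```text
t 16.95 pos [0.6052 0.2537 0.4085] tooldelta [-0.0506  0.0003  0.0924] F [-1.   0.6 -5. ] open 0.0313
y axis [-0.192 -0.981  0.   ] z [ 0.001 -0.    -1.   ] q [-0.43  0.45 -0.09  1.59  0.04  1.1  -2.29]
turn -0.0016 or other way by pi
[[325.79171899 212.31839876]
 [319.0096033  269.53109442]] [[354.42936028 304.5780754 ]
 [329.33553221 516.26504937]]
```

View pics/s16c.png

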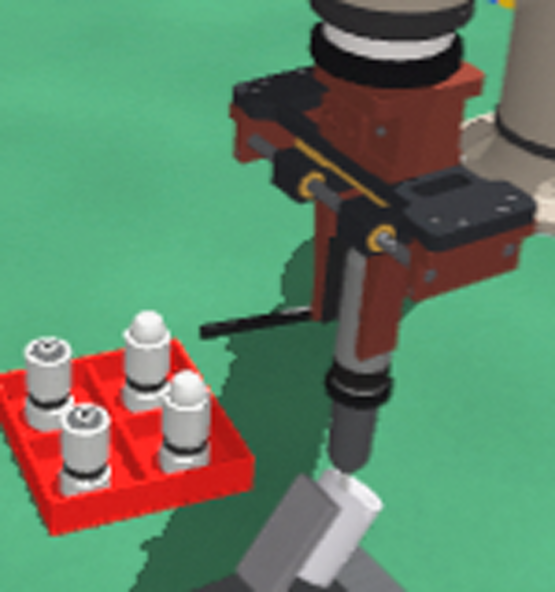

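Request:
{"fn": "play_rows", "kwargs": {
  "deltas": [
    {"translation": [0, 0, -0.008], "turn": 0},
    {"translation": [0, 0, -0.015], "turn": 0},
    {"translation": [0, 0, -0.02], "turn": 0},
    {"translation": [0, 0, -0.015], "turn": 0},
    {"translation": [0, 0, 0], "turn": 0},
    {"translation": [0, 0, 0], "turn": 0},
    {"translation": [0, 0, 0], "turn": 0},
    {"translation": [0, 0, 0], "turn": 0}
  ],
  "gripper": 1.0
}}

```text
time: 17.8
tool_pos: [0.605, 0.2537, 0.4653]
eef_rot: [3.126, -0.303, -0.002]
wrist_force: [0.2, 0.5, -3.6]
opening: 0.031
```

```bash
python3 -c "
from h import *
plan([.6437,.0635,.46],(.19,.98))
C,im=snap('scene','s17.png')
cv2.imwrite('pics/s17c.png',cv2.resize(im[130:280,240:390],None,fx=4,fy=4,interpolation=cv2.INTER_CUBIC))
C2,im=snap('wrist','w17.png')
g=sensors.sense()['tool_pos']
p=proj(C,[g+[0,0,-.163],g+[0,0,-.32]]);print((p-[240,130])*4)
p=proj(C2,[g+[0,0,-.163],g+[0,0,-.23],g+[0,0,-.32]]);print(p)
C3,im=snap('top','t17.png')
p=proj(C3,[g+[0,0,-.163],g+[0,0,-.32]]);print(p)
"
```

```text
t 17.8 pos [0.605  0.2537 0.4653] tooldelta [0.0745 0.1792 0.0055] F [ 0.2  0.5 -3.6] open 0.031
y axis [-0.192 -0.981  0.001] z [-0.002 -0.001 -1.   ] q [-0.43  0.4  -0.08  1.53  0.04  1.22 -2.29]
turn -0.0017 or other way by pi
[[354.69847902 233.90190577]
 [325.59136976 480.07870614]]
[[256.87425453 257.76703175]
 [256.56100682 209.48840961]
 [256.3408026  175.75275182]]
[[ 97.01549275 141.92998417]
 [126.26154925 162.79773012]]
```

View pics/s17c.png

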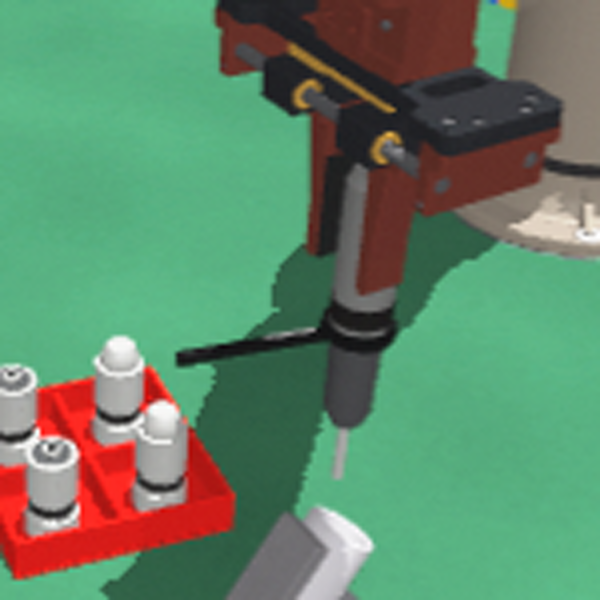

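View pics/w17.png

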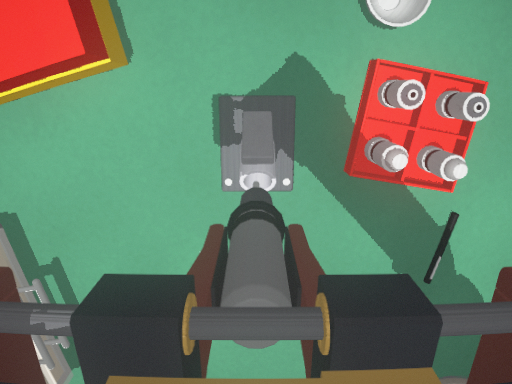

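View pics/t17.png

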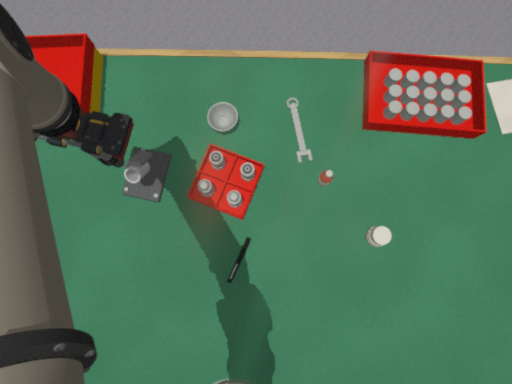

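```bash
python3 -c "
from h import *
C=cal('scene');W=cal('wrist');s=sensors.sense();R=Ro.from_rotvec(s['eef_rot']).as_matrix();g=s['tool_pos']
def pl(C,p):
    o,d=ray(C,p);k=np.dot(g-o,R[:,1])/np.dot(d,R[:,1]);return o+k*d
P={n:pl(C,((u+.5)/4-.5+240,(v+.5)/4-.5+130)) for n,(u,v) in dict(tip=(338,478),nose=(346,425),fl=(360,325)).items()}
for n in P: print(n,P[n].round(4),'tool',(R.T@(P[n]-g)).round(4),proj(W,P[n]))
a=P['fl']-P['tip'];print(np.linalg.norm(a),np.arctan2(-(R.T@a)[0],a[2]))
for n,p,z in (('A',(413,95),.07),('B',(481,107),.07)): print(n,onz(W,p,z))
im=cv2.imread('pics/t17.png');T=cal('top')
cv2.imwrite('pics/t17c.png',cv2.resize(im[130:230,180:280],None,fx=6,fy=6,interpolation=cv2.INTER_CUBIC))
im=cv2.imread('pics/w17.png')
cv2.imwrite('pics/w17c.png',cv2.resize(im[50:250,200:500],None,fx=2.6,fy=2.6,interpolation=cv2.INTER_CUBIC))
"
```

```text
tip [0.5977 0.255  0.145 ] tool [-0.0073 -0.      0.3208] [[256.71369779 183.26126259]]
nose [0.5967 0.2552 0.1813] tool [-0.0083  0.      0.2845] [[256.78717043 196.23244408]]
fl [0.5957 0.2555 0.2459] tool [-0.0094  0.      0.2199] [[256.97384494 228.3777306 ]]
0.10095209688985428 0.021024252210455726
A [0.64453441 0.06469888 0.07      ]
B [ 0.61691092 -0.01594454  0.07      ]
```

View pics/t17c.png

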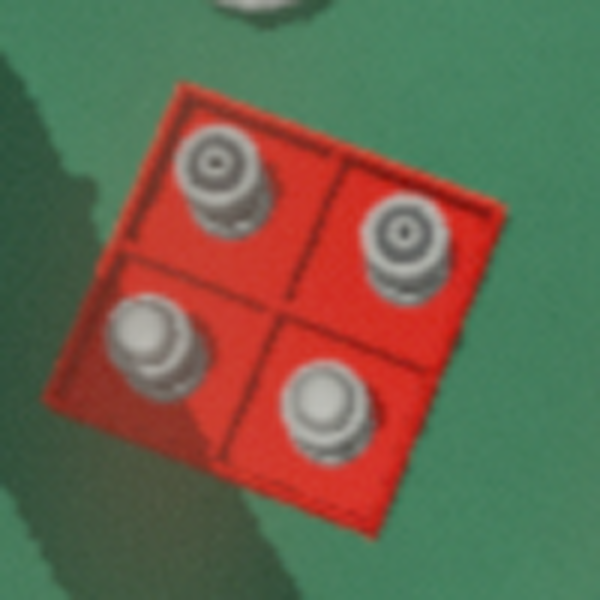

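View pics/w17c.png

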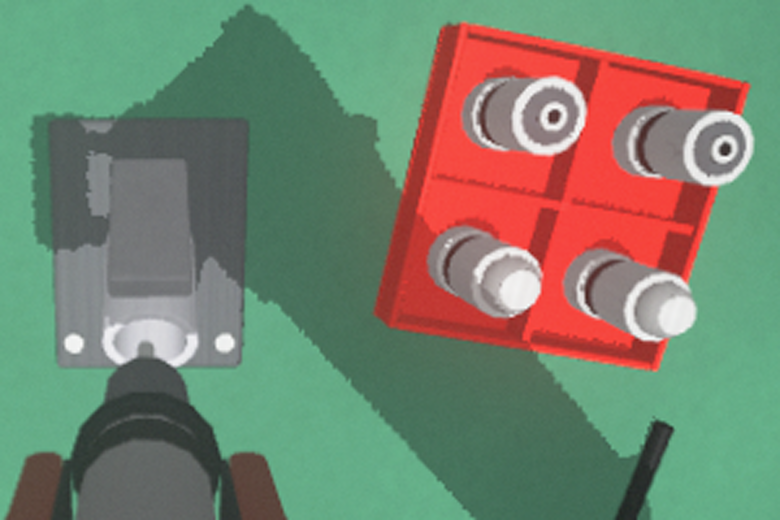

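```bash
python3 -c "
from h import *
plan([.6517,.0633,.431])
T=cal('top');f=lambda u,v,z:onz(T,(180+(u+.5)/6-.5,130+(v+.5)/6-.5),z).round(4)
print('A',f(214,161,.07),'B',f(405,233,.07),'ctr',f(281,309,.03))
"
```

```text
t 17.95 pos [0.6052 0.2538 0.4658] tooldelta [0.0823 0.178  0.0349] F [ 0.8 -1.  -3.8] open 0.0314
y axis [-0.192 -0.981  0.001] z [-0.001 -0.001 -1.   ] q [-0.43  0.4  -0.08  1.53  0.04  1.22 -2.29]
A [0.6443 0.0641 0.07  ] B [ 0.6162 -0.0144  0.07  ] ctr [0.5916 0.0379 0.03  ]
```

Request:
{"fn": "play_rows", "kwargs": {
  "deltas": [
    {"translation": [0.004, 0.009, 0], "turn": 0},
    {"translation": [0.009, 0.02, 0], "turn": 0},
    {"translation": [0.013, 0.028, 0], "turn": 0},
    {"translation": [0.015, 0.032, 0], "turn": 0},
    {"translation": [0.015, 0.032, 0], "turn": 0},
    {"translation": [0.013, 0.028, 0], "turn": 0},
    {"translation": [0.009, 0.02, 0], "turn": 0},
    {"translation": [0.004, 0.009, 0], "turn": 0}
  ],
  "gripper": 1.0
}}

```text
time: 18.75
tool_pos: [0.652, 0.0593, 0.4664]
eef_rot: [3.124, -0.31, 0.001]
wrist_force: [-0.5, -0.7, -3.7]
opening: 0.0312
```

Request:
{"fn": "play_rows", "kwargs": {
  "deltas": [
    {"translation": [0, 0, 0.005], "turn": 0},
    {"translation": [0, 0, 0.008], "turn": 0},
    {"translation": [0, 0, 0.009], "turn": 0},
    {"translation": [0, 0, 0.008], "turn": 0},
    {"translation": [0, 0, 0.004], "turn": 0},
    {"translation": [0, 0, 0], "turn": 0},
    {"translation": [0, 0, 0], "turn": 0},
    {"translation": [0, 0, 0], "turn": 0}
  ],
  "gripper": 1.0
}}

```text
time: 19.55
tool_pos: [0.6517, 0.0634, 0.4329]
eef_rot: [-3.127, 0.303, -0.001]
wrist_force: [-0.7, 0.3, -2.4]
opening: 0.0315
```

```bash
python3 -c "
from h import *
plan([.6517,.0633,.431])
C,im=snap('scene','s18.png')
cv2.imwrite('pics/s18c.png',cv2.resize(im[120:280,200:350],None,fx=3.7,fy=3.7,interpolation=cv2.INTER_CUBIC))
C2,im=snap('wrist','w18.png')
cv2.imwrite('pics/w18c.png',cv2.resize(im[50:300,150:400],None,fx=2.4,fy=2.4,interpolation=cv2.INTER_CUBIC))
"
```

```text
t 19.55 pos [0.6517 0.0634 0.4329] tooldelta [0.     0.0001 0.0019] F [-0.7  0.3 -2.4] open 0.0315
y axis [-0.192 -0.981 -0.   ] z [ 0.001  0.    -1.   ] q [-0.18  0.42 -0.02  1.57  0.01  1.15 -1.96]
```

View pics/s18c.png

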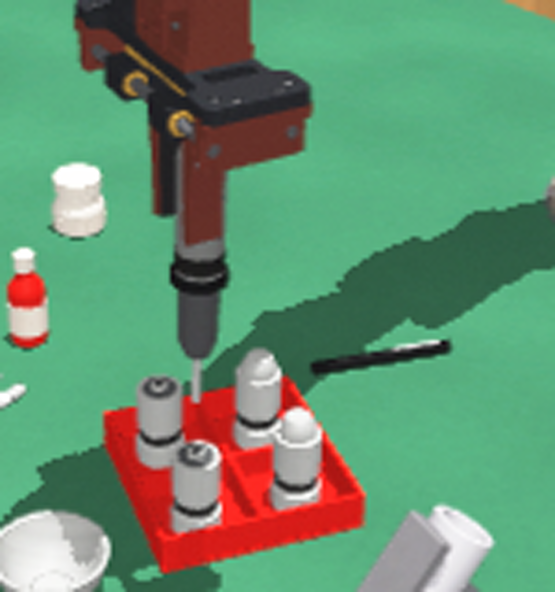

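View pics/w18c.png

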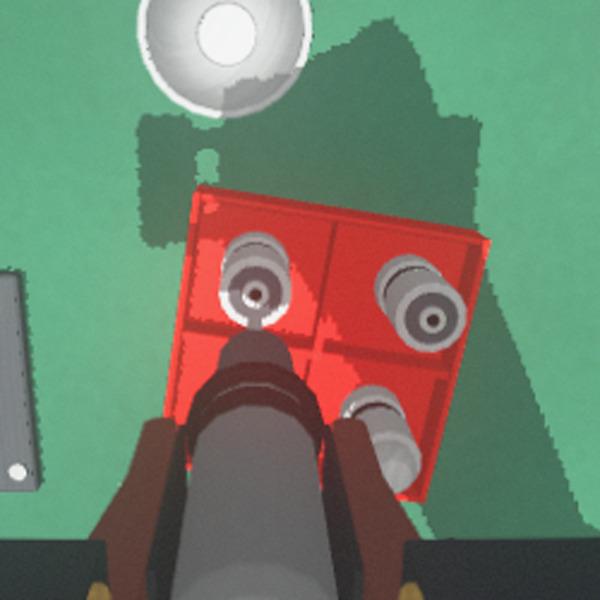

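```bash
python3 -c "
from h import *
C=cal('scene');W=cal('wrist');s=sensors.sense();R=Ro.from_rotvec(s['eef_rot']).as_matrix();g=s['tool_pos']
f=lambda u,v:((u+.5)/3.7-.5+200,(v+.5)/3.7-.5+120)
def pl(C,p):
    o,d=ray(C,p);k=np.dot(g-o,R[:,1])/np.dot(d,R[:,1]);return o+k*d
P={n:pl(C,f(u,v)) for n,(u,v) in dict(tip=(197,402),nose=(197,357),fl=(200,273)).items()}
for n in P: print(n,P[n].round(4),'tool',(R.T@(P[n]-g)).round(4),(proj(W,P[n])-[150,50])*2.4)
a=P['fl']-P['tip'];print(np.linalg.norm(a),np.arctan2(-(R.T@a)[0],a[2]))
print('A scene',onz(C,f(198,452),.07),'wrist',onz(W,(150+255.5/2.4,50+294/2.4),.07))
print('A base? B',onz(C,f(159,384),.07),'wrist',onz(W,(150+432.5/2.4,50+320/2.4),.07),s['qd'].round(3))
"
```

```text
tip [0.645  0.0647 0.1119] tool [-0.007  -0.      0.3211] [[256.11269157 318.99950702]]
nose [0.645  0.0647 0.1488] tool [-0.007   0.      0.2841] [[256.29256068 347.89431342]]
fl [0.6428 0.0651 0.2135] tool [-0.0092 -0.      0.2195] [[256.74301611 427.91241443]]
0.10161717322264972 0.021192560853378187
A scene [0.64530501 0.06618006 0.07      ] wrist [0.64472979 0.06501063 0.07      ]
A base? B [ 0.6186676  -0.01271248  0.07      ] wrist [ 0.61700749 -0.01250425  0.07      ] [ 0.001 -0.001  0.     0.002 -0.001 -0.001 -0.   ]
```

```bash
python3 -c "
from h import *
print(ticket.close_job())"
```

```text
the job is handed in; nothing more can be done
None
```

I handed the job in at about 19.7 s of the 62 s allowed. Both loose couplings stand in the two empty cells, let go. The gripper holds the screwdriver bit down over one of them.

**How the screwdriver was turned:** the arm's moves could not tilt the tool. I drew the screwdriver about 75 mm out along its axis, then levered the bit against the rim of the sleeve until it stood vertical, and lifted it clear.

**Last checks (scene and wrist cameras):**
- **Tilt:** the screwdriver leans about 0.02 rad from vertical (limit 0.2).
- **Tip position:** about 42 mm above the screw and within about 2 mm sideways, measured in both cameras.
- **Holding:** joint speeds were close to zero and the fingers were closed on the 32 mm grip (opening read 31.5 mm).
- **Contact:** nothing appeared to touch the screwdriver except the gripper. The wrist force read about 2.5 N downward, roughly the tool's weight.
- **Bystanders:** the bowl, pen, bottle, pot and finished couplings looked where they were at the start. The spanner was last seen in place after both couplings were down.

**Disagreements:**
- **Coupling position:** the second coupling stands about 8 mm off my estimate of its cell's centre, inside the 26 mm limit.
- **Contact height:** both couplings met the tray floor about 8 mm higher than I had planned. The wrist force rose briefly to 21 N and 32 N before I let go, but the later pictures show both upright and at floor height.
- **Camera offset:** the first scene and top measurements differed by up to about 6 mm, so I used the wrist camera for the close work.

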